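# Pull the extraction hood's flap shut with the hook pole

### The job

Take the hook pole from its rest, hook it into the ring eye of the extraction hood's open flap and swing the flap shut until both spring catches have snapped and it is fully home against its stops, keeping a steady pull of about 15 N (never above 22 N) on it for a second so that it beds in. Then unhook the pole and lay it back in its rest the way it lay; move the flap with the pole only, do not slam it, and leave the other things where they are.

Things in the scene. Friction and masses are not known exactly. Their poses are not given: they have to be found in the camera images.
- hood: grey sheet-metal bench extraction hood, fixed, 200 (x) x 260 (y) x 282 (z) mm plus a round duct spigot behind; origin: centre of its underside; its x points to the back, the mouth faces -x. Mouth 226 mm wide, from 100 mm up, open above: the roof (279 mm up) covers only what lies behind x = -20 mm. An aluminium flap hinged at its lower edge leans back into the mouth when open
- hood_hinge (a point): middle of the flap's hinge line, 90 mm in front of the hood's origin and 100 mm above it; the line runs along the hood's y; axes as the hood's. The flap is 222 mm wide, 172 mm high, 5 mm thick, about 0.3 kg, with a 58 mm lip bent back at its top; small tabs with the stop screws reach 30 mm into the mouth from both posts, 250 mm up
- flap (a joint): flap angle: 0 = upright; positive = leaning back into the hood (0.9 at most). A stiff hinge holds it anywhere (2 to 6 N at the eye moves it). From 0.20 to 0.11 rad two spring balls in the cheeks resist (roughly 6 to 15 N at the eye), then snap in behind its edges. It is home against two rubber-tipped stop screws, set differently each time: somewhere between 0.01 and 0.085 rad, felt as a hard stop
- flap_eye (a point): centre of the steel ring eye on the flap's front: 6 mm bar, 28 mm inside diameter, ring plane square to the flap and parallel to the hinge, so the hole runs along the flap's height (vertical when shut, leaning back when open). 26 mm in front of the flap's front face, 120 mm above the hinge line. Axes turn with the flap: z up along it, x into the hood
- pole: hook pole, about 0.16 kg: wooden handle 140 (x) x 18 (y) x 22 (z) mm, a 10 mm steel rod going on from its +x end, a 7 mm round prong bent square down (-z) at the rod's end. Origin: centre of the handle; prong centre line 170 mm ahead (+x), rounded prong tip 34 mm below the handle's axis. It balances about 17 mm ahead of the origin
- pole_hook (a point): point on the prong's centre line, 170 mm ahead of the pole's origin, 24 mm below the axis, 10 mm above the prong's tip
- rest: fixed plywood rest, base 170 x 80 x 12 mm, origin at the centre of its underside; two forks 12 mm thick at x = +-55 mm, slots 26 mm wide open at the top, slot floor 55.5 mm up, fork tips 75 mm up; between them the handle is free all round over 98 mm. The pole lies in it along x, prong hanging down beyond the +x end
- rest_seat (a point): where the pole's origin lies when the pole is in the rest, 66.5 mm above the rest's origin
- offcut_a: bystander: wood offcut 42 x 75 x 30 mm lying on the bench, origin under its centre
- tape_ring: bystander: roll of masking tape 100 mm across, 36 mm high, lying flat, origin under its centre
- screw_pot: bystander: clear tub of screws 87 mm across, 62 mm high, origin under its centre
Not all that is in view belongs to the job. Several things have the shape of the pole; the one meant has the colours described above.

How it is judged (in metres and radians):
On the way, in this order (a step that is already met when the one before it is completed fails the run):
1. the pole's prong is in the ring eye (distance between pole_hook and flap_eye below 0.018 m), for 0.2 s.
2. the flap is past its catches (within 0.1 rad of upright) and is kept pulled against its stop with the pole at more than 10 N for 0.5 s (value of joint flap below 0.1 rad and contact force between pole and hood above 10 N and distance between pole_hook and flap_eye below 0.022 m), for 0.5 s.
At the end, for the whole second after the job is handed in: The flap is shut behind its catches (less than 0.1 rad from upright); the pole lies still in both forks of its rest, within 20 mm of where it belongs, prong down and towards the same end as at first; nothing is held (value of joint flap below 0.1 rad and distance between pole and rest_seat below 0.02 m and z of pole in the frame of rest_seat below 0.005 m and x of pole_hook in the frame of rest_seat above 0.14 m and angle between pole's own z axis and vertical below 0.15 rad and angle between the x axis of pole and the x axis of rest, either way round below 0.12 rad and linear speed of pole below 0.02 m/s); the robot touches nothing.
It fails at once if the pole presses on the flap or the hood with more than 22 N (contact force between pole and hood above 22 N).
It fails at once if the gripper or arm touches the hood or its flap (contact force between any of the fingers, the arm and hood above 1 N).
It fails at once if the flap is slammed (faster than 1.5 rad/s) (velocity of joint flap below -1.5 rad/s).
It fails at once if a bystander is moved by more than 20 mm (distance of any of offcut_a, tape_ring, screw_pot from where it was at the start of the episode above 0.02 m).
It also fails if it takes over 64 s, if anything falls off the work surface, if the arm or the gripper's body presses on something with over 40 N, if the wrist force passes 120 N, or if a joint passes its speed limit or range.

### The arm

A 7-joint arm with a two-finger parallel gripper is mounted at the origin on the work surface; the furniture and walls round the work are solid. World frame = base frame: x ahead of the robot, y to its left, z up, the work surface at z = 0. Lengths are in mm, angles in rad, forces in N, time in s.
With the tool pointing down it reaches from about 400 to 875 mm from the base axis. Payload 4.4 kg.
Tool frame: the origin (TCP) lies midway between the tips of the shut fingers; the grasp point (between the pads) lies 19 mm behind it; z points along the fingers, y is the line along which they close (so a half turn about z gives the same grasp; the last joint's range is limited). The gripper opens to 85 mm and grips with 20 to 120 N. Pads are 22 mm wide; open, the fingers measure 114 mm over their backs; the gripper's body (76 mm by 85 mm) begins 54 mm behind the grasp point. The pads swing forward as they close: fully open they stand 13 mm farther back than shut.
Start: joints at [1.263, 0.628, 0.038, 1.517, -0.027, 0.996, -0.02], TCP at [155.67, -631.098, 231.313] pointing down, gripper open.
Joint ranges: [-3.06, 3.06], [-0.37, 2.12], [-1.25, 1.32], [0.18, 2.47], [-1.1, 4.24], [0.23, 1.98], [-2.94, 2.94]. Speed limits (rad/s): [2.57, 2.57, 3.14, 3.14, 3.14, 3.14, 3.14].

### API

Orientations are given as [roll, pitch, yaw] about the fixed x, y, z axes, in that order (R = Rz(yaw) Ry(pitch) Rx(roll)).
In Python, from cell import ctrl gives the robot as it stands. The module is installed in compiled form; this text tells all that it offers.
- The arm moves only by the tool step_arm, never from a script. Its argument "commands" is one flat list of numbers, 7 for each row, row after row: the shift along the tool's x, y, z in cm, then the turn, a rotation vector about the tool's x, y, z in rad, then the opening, from 0 (shut) to 1 (fully open). A call has 1 to 10 rows; each row is the pose to reach, as a shift and turn from the pose commanded when the call began, along the tool's axes at that moment; what a row does not reach only later rows make up. A row lasts 1/10 s, in which the tool goes at most 50 mm and 8.59 degrees, less where a joint would pass 70% of its speed; a pose out of reach is approached as far as the arm can. A call with a gripper value outside its range is refused whole. The fingers move at their own pace and stop on an object; the grip force is fixed at half the most. Time passes only in rows, so rows that repeat a pose let the fingers close. It gives the time, the measured TCP pose, the force, the opening and the grip force at its end, in the units of the state.
- ctrl.read_state(): the state, without advancing time (a new reading comes with each control period).
- ctrl.get_image(name): name is "side" or "top" or "wrist"; returns a dict with "image" (400x640x3 uint8, red, green, blue), "range_z" (400x640 float32, mm along the optical axis (not along the pixel's ray), 0 where there is no reading), "vfov" (degrees; the focal length in pixels is half the picture's height over the tangent of half this angle, whatever the lens; pixels are square), "cx", "cy" (the principal point, pixels), "D" ([k1, k2, p1, p2, k3] as OpenCV has them; the pictures are not rectified), "world_to_cam" (4x4, takes a point from world to camera coordinates). Camera axes: x right, y down, z forward; pixel columns grow to the right and rows downward; lengths in mm; the calibration is good to about 2 mm. A picture is of the moment at which its call begins.
- ctrl.finish_job(): hands the job in; it is judged then, once.
The state is a dict: "clock": time; "qpos": joint angles; "qd": joint speeds; "tau": joint torques, N m; "eef_pos": TCP position; "tool_rot": TCP orientation; "force": force on the tool from outside, world axes, zero at the start; "torque": the same for the moment, N m; "width": finger opening in mm; "gripper_force": force on a finger pad.
Only numpy, scipy, OpenCV 4.12 (cv2) and the standard library are available. Lean on these libraries where they do the work, as an engineer would, in place of code of your own. Each camera call takes 0.05 s, during which the arm holds its last target. There are 200 camera calls.

## Working session

There is one attempt and no reset: what is moved stays moved. The work goes in short steps, Python scripts to look and compute and a tool call to move; the robot and the scene stay as the last step left them, time stands still between calls to the robot, and variables do not carry over. Pictures are saved under pics/ and viewed, at most 10 in all, crops included, and the job is handed in when it is done.

Besides the shell and the picture viewer there is one more tool, called after "Request:" as a command line: name --argument value ..., lists and objects as JSON in quotes. step_arm: Moves the arm, as the interface text tells. Its arguments: {"type":"object","properties":{"commands":{"type":"array"}},"required":["commands"]}

```bash
mkdir -p pics; cat > h.py <<'E'
import numpy as np, cv2, pickle
from cell import ctrl
def shot(n,tag):
    d=ctrl.get_image(n); pickle.dump(d,open(f'pics/{tag}.pkl','wb'))
    cv2.imwrite(f'pics/{tag}.png',d['image'][:,:,::-1]); return d
def load(tag): return pickle.load(open(f'pics/{tag}.pkl','rb'))
def K(d):
    f=d['image'].shape[0]/2/np.tan(np.radians(d['vfov'])/2)
    return np.array([[f,0,d['cx']],[0,f,d['cy']],[0,0,1.]])
def world(d,uv,z=None):
    uv=np.atleast_2d(np.array(uv,float)); n=cv2.undistortPoints(uv.reshape(-1,1,2),K(d),np.array(d['D'])).reshape(-1,2)
    if z is None: z=d['range_z'][uv[:,1].astype(int),uv[:,0].astype(int)]
    p=np.c_[n,np.ones(len(n))]*np.reshape(z,(-1,1))
    T=np.linalg.inv(d['world_to_cam']); return p@T[:3,:3].T+T[:3,3]
def cloud(d):
    v,u=np.nonzero(d['range_z']>0); return np.c_[u,v],world(d,np.c_[u,v])
def proj(d,P):
    T=d['world_to_cam']; r,_=cv2.Rodrigues(T[:3,:3]); return cv2.projectPoints(np.array(P,float).reshape(-1,1,3),r,T[:3,3],K(d),np.array(d['D']))[0].reshape(-1,2)
E
python3 - <<'E'
from h import *
for n in ['top','side']: d=shot(n,n+'0')
a=cv2.imread('pics/top0.png');b=cv2.imread('pics/side0.png')
s=ctrl.read_state();print(s)
E
```

```text
{'clock': 0.1, 'qpos': array([ 1.26317343,  0.62923861,  0.03843248,  1.5182447 , -0.02699931,
        0.99627056, -0.0199766 ]), 'qd': array([-0.00029568, -0.00100359, -0.00016677, -0.00026853,  0.0015183 ,
        0.00130064,  0.00082175]), 'tau': array([ 2.61489055e-03, -5.64544487e+01,  1.23060577e+00, -1.93974960e+01,
        1.13508772e-02,  5.51270175e-03, -4.36704727e-05]), 'eef_pos': array([ 155.56645598, -630.55765595,  230.49798775]), 'tool_rot': array([-3.13994890e+00,  8.22440674e-06,  2.41857132e-01]), 'force': array([-0.40931266, -0.72298595, -0.85667764]), 'torque': array([-0.03519001, -0.03778942, -0.01760664]), 'gripper_force': 0.0, 'width': 85.35826232941935}
```

View pics/top0.png

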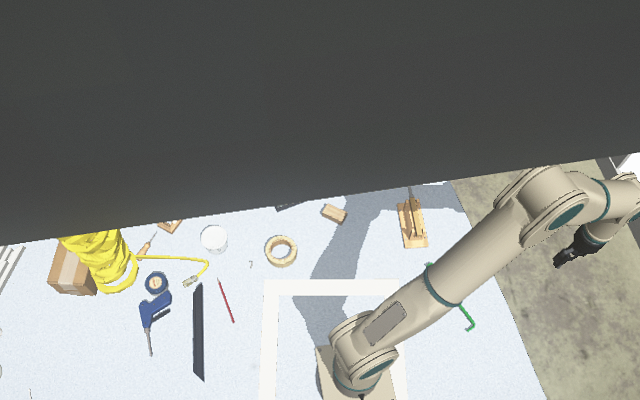

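View pics/side0.png

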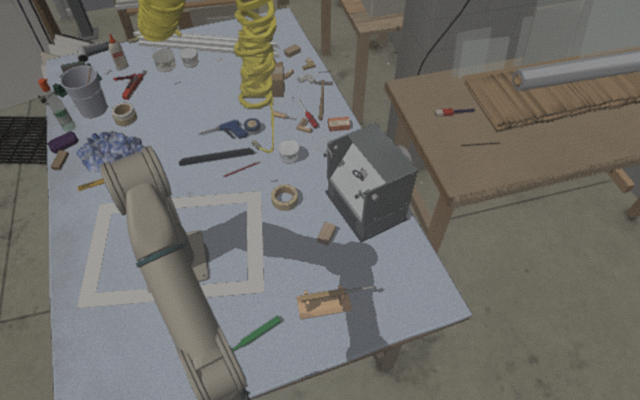

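```bash
python3 - <<'E'
from h import *
np.set_printoptions(precision=0,suppress=True)
t=load('top0');s=load('side0')
print('dark',world(t,[[320,100],[100,150],[600,100]]))
print('topcam',np.linalg.inv(t['world_to_cam'])[:3,3],'sidecam',np.linalg.inv(s['world_to_cam'])[:3,3])
print('hood',world(s,[[355,127],[413,165],[328,190],[366,235],[410,205],[362,175],[350,185]]))
print('rest top',world(t,[[400,206],[419,206],[408,244],[427,244],[410,190],[412,225]]))
print('rest side',world(s,[[300,295],[348,293],[345,298],[310,300],[378,290]]))
print('byst',world(t,[[214,238],[281,243],[334,213]]))
c=s['image'][110:330,270:430,::-1]
cv2.imwrite('pics/c1.png',cv2.resize(c,None,fx=2.7,fy=2.7,interpolation=cv2.INTER_CUBIC)[:, :])
E
```

```text
dark [[-300.  155. 1553.]
 [-300.  155. 1553.]
 [-270.  120. 1513.]]
topcam [-300.  155. 1553.] sidecam [ 269. -938. 1459.]
hood [[ 800.  459.    7.]
 [ 827.  -22.  283.]
 [ 593.  150.   20.]
 [ 667.  -84.   25.]
 [1237.  582. -869.]
 [ 678.   36.  213.]
 [ 646.   57.  144.]]
rest top [[ 531. -264.   10.]
 [ 519. -329.   11.]
 [ 386. -256.   10.]
 [ 373. -316.   15.]
 [ 552. -296.   73.]
 [ 453. -287.   10.]]
rest side [[ 389. -238.    3.]
 [ 533. -298.   60.]
 [ 527. -290.   11.]
 [ 410. -293.   65.]
 [ 645. -284.   -4.]]
byst [[486. 366.  64.]
 [458. 156.  13.]
 [534. -35.  24.]]
```

View pics/c1.png

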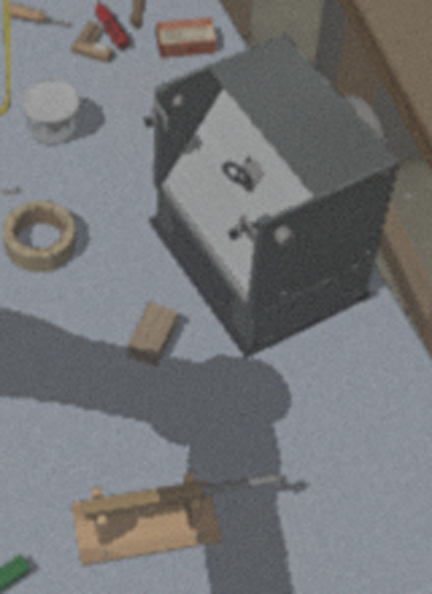

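```bash
python3 - <<'E'
from h import *
np.set_printoptions(precision=2,suppress=True)
t=load('top0');s=load('side0')
uv,P=cloud(t); m=(abs(P[:,0]-455)<140)&(abs(P[:,1]+290)<90)&(P[:,2]>6)
Q=P[m]; b=Q[Q[:,2]<22]; print('base top',cv2.minAreaRect(b[:,:2].astype(np.float32)),np.median(b[:,2]))
h=Q[Q[:,2]>55]; print('pole hi',len(h),cv2.minAreaRect(h[:,:2].astype(np.float32)),h[:,2].max(),np.median(h[:,2]))
uv,P=cloud(s)
m=(abs(P[:,0]-480)<190)&(abs(P[:,1]+290)<90)&(P[:,2]>6);Q=P[m]
b=Q[Q[:,2]<22]; print('base side',cv2.minAreaRect(b[:,:2].astype(np.float32)),np.median(b[:,2]))
h=Q[Q[:,2]>55]; print('pole side',len(h),cv2.minAreaRect(h[:,:2].astype(np.float32)),h[:,2].max(),np.median(h[:,2]))
m=(abs(P[:,0]-740)<220)&(abs(P[:,1]-70)<230)&(P[:,2]>30)&(P[:,2]<310);Q=P[m]
r=Q[Q[:,2]>270]; print('roof',len(r),cv2.minAreaRect(r[:,:2].astype(np.float32)),np.median(r[:,2]))
# right side wall & flap planes by depth normals
def ransac(Q,tol=3,n=3000):
    rng=np.random.default_rng(0);best=None;bc=0
    for _ in range(n):
        a=Q[rng.choice(len(Q),3,False)];nn=np.cross(a[1]-a[0],a[2]-a[0]);l=np.linalg.norm(nn)
        if l<500: continue
        nn/=l;k=abs((Q-a[0])@nn)<tol
        if k.sum()>bc: bc=k.sum();best=k
    c=Q[best].mean(0);n=np.linalg.svd(Q[best]-c,full_matrices=False)[2][2];return best,c,n
R=Q[Q[:,2]<268]
for i in range(4):
    k,c,n=ransac(R); print(k.sum(),c,n,R[k].min(0),R[k].max(0)); R=R[~k]
E
```

```text
base top ((454.515869140625, -289.8585205078125), (178.3603515625, 277.9784240722656), 89.86593627929688) 11.311592015314318
pole hi 394 ((476.7059631347656, -288.914306640625), (48.32862091064453, 198.2779541015625), 85.73656463623047) 85.68889176058155 75.06697399639029
base side ((479.2161865234375, -289.8048400878906), (176.88088989257812, 378.37451171875), 89.74291229248047) 11.008125369591426
pole side 508 ((503.8995666503906, -293.0673522949219), (47.77180862426758, 244.02313232421875), 85.4314193725586) 85.04984636192398 73.92399386631541
roof 2248 ((710.2145385742188, 53.98753356933594), (198.01332092285156, 257.2834167480469), 14.27022647857666) 282.83169766398225
1652 [738.77 -66.76 156.97] [-0.24  0.97  0.  ] [640.54 -91.62  30.02] [835.75 -40.73 267.48]
1341 [660.1   59.83 171.4 ] [-0.83 -0.21  0.52] [587.57 -90.89  85.96] [730.   170.06 247.53]
497 [618.79  31.99 101.77] [0.97 0.24 0.04] [584.07 -94.09  30.13] [650.33 154.99 265.88]
381 [659.01  70.59 165.49] [-0.83 -0.21  0.52] [598.15 -81.53  73.97] [727.23 172.38 241.78]
```

Request:
step_arm --commands '[38.5,-25.5,0,0,0,0.317,1,38.5,-25.5,0,0,0,0.317,1,38.5,-25.5,0,0,0,0.317,1,38.5,-25.5,0,0,0,0.317,1,38.5,-25.5,0,0,0,0.317,1,38.5,-25.5,0,0,0,0.317,1,38.5,-25.5,0,0,0,0.317,1,38.5,-25.5,0,0,0,0.317,1,38.5,-25.5,0,0,0,0.317,1,38.5,-25.5,0,0,0,0.317,1]'

```text
clock: 1.1
eef_pos: [473.1, -284.7, 230.9]
tool_rot: [-3.138, -0.002, -0.066]
force: [0.8, -0.5, 0.0]
width: 85.5
gripper_force: 0.0
```

```bash
python3 - <<'E'
from h import *
np.set_printoptions(precision=2,suppress=True)
w=shot('wrist','w1'); print(ctrl.read_state()['eef_pos'],ctrl.read_state()['tool_rot'])
uv,P=cloud(w); m=(abs(P[:,0]-480)<190)&(abs(P[:,1]+290)<70)
Q=P[m]; b=Q[(Q[:,2]<20)&(Q[:,2]>7)]; print('base',cv2.minAreaRect(b[:,:2].astype(np.float32)),np.median(b[:,2]))
h=Q[(Q[:,2]>70)&(Q[:,2]<95)]; 
print(len(h),np.median(h[:,2]))
for lo in range(380,640,15):
    k=(Q[:,0]>lo)&(Q[:,0]<lo+15)&(Q[:,2]>60)&(Q[:,2]<95); q=Q[k]
    if len(q)>10: print(lo,len(q),np.percentile(q[:,1],[2,50,98]),np.percentile(q[:,2],[50,98]))
E
```

```text
[ 472.49 -285.67  230.86] [-3.14 -0.   -0.07]
base ((415.7666931152344, -287.3503723144531), (82.6419906616211, 248.58274841308594), 86.5102310180664) 11.75469448691669
4523 76.4355346397358
380 231 [-304.8  -284.79 -275.55] [76.87 78.47]
395 618 [-307.3  -284.54 -263.03] [75.04 78.3 ]
410 299 [-295.26 -286.38 -277.47] [77.01 78.55]
425 294 [-296.02 -287.67 -279.27] [77.09 78.55]
440 313 [-297.77 -288.86 -280.41] [77.04 78.61]
455 323 [-298.5  -289.99 -281.43] [77.08 78.41]
470 352 [-300.21 -291.23 -282.43] [77.12 78.47]
485 347 [-300.94 -292.57 -284.07] [77.1  78.53]
500 682 [-315.59 -295.05 -272.56] [75.85 78.49]
515 381 [-302.24 -293.91 -273.92] [73.89 78.33]
530 245 [-301.65 -296.02 -289.4 ] [70.57 73.91]
545 223 [-302.09 -297.32 -292.41] [70.32 72.27]
560 237 [-303.69 -298.89 -294.19] [70.23 72.23]
575 246 [-305.41 -299.86 -295.09] [70.37 72.26]
590 257 [-306.13 -301.34 -296.09] [70.41 72.75]
605 161 [-306.43 -302.27 -297.71] [69.89 72.23]
```

View pics/w1.png

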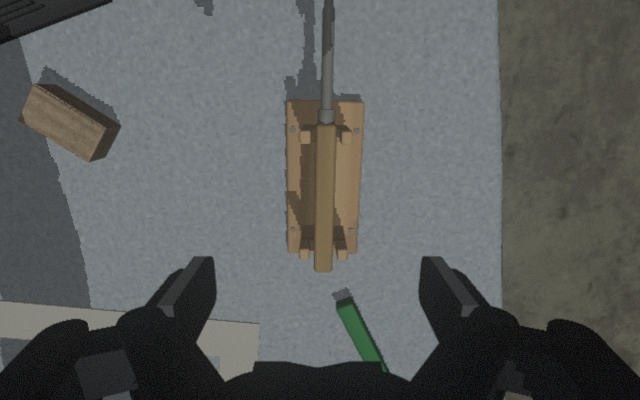

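```bash
python3 - <<'E'
from h import *
np.set_printoptions(precision=1,suppress=True)
w=load('w1')
print(world(w,[[324,126],[323,268],[327,60],[305,136],[346,136],[304,253],[341,253]]))
print(world(w,[[289,103],[361,103],[289,250],[355,250]]))
E
```

```text
[[ 519.6 -293.    77.6]
 [ 387.7 -284.    77.9]
 [ 571.8 -298.7   69.9]
 [ 512.1 -276.3   75.3]
 [ 509.9 -311.2   75.8]
 [ 403.  -267.    74.9]
 [ 400.8 -301.9   75. ]]
[[ 539.1 -259.8   11.2]
 [ 534.2 -332.3   11.1]
 [ 377.6 -245.3   11.4]
 [ 373.  -320.5   11.8]]
```

Request:
step_arm --commands '[0.1,0.52,5,0,0,0.012,1,0.1,0.52,10,0,0,0.012,1,0.1,0.52,14,0,0,0.012,1,0.1,0.52,17,0,0,0.012,1,0.1,0.52,18.5,0,0,0.012,1,0.1,0.52,18.5,0,0,0.012,1,0.1,0.52,18.5,0,0,0.012,1]'

```text
clock: 1.85
eef_pos: [468.2, -297.9, 46.5]
tool_rot: [3.141, 0.001, -0.089]
force: [1.1, 0.6, 0.1]
width: 85.5
gripper_force: 0.0
```

Request:
step_arm --commands '[0,0,0,0,0,0,0,0,0,0,0,0,0,0,0,0,0,0,0,0,0,0,0,0,0,0,0,0,0,0,0,0,0,0,0,0,0,0,0,0,0,0,0,0,0,0,0,0,0,0,0,0,0,0,0,0,0,0,0,0,0,0,0,0,0,0,0,0,0,0]'

```text
clock: 2.85
eef_pos: [469.5, -294.4, 47.1]
tool_rot: [-3.139, 0.0, -0.086]
force: [-0.7, 5.0, 7.2]
width: 17.4
gripper_force: 59.5
```

Request:
step_arm --commands '[0,0,-2,0,0,0,0,0,0,-5,0,0,0,0,0,0,-9,0,0,0,0,0,0,-14,0,0,0,0,0,0,-19,0,0,0,0,0,0,-22,0,0,0,0,0,0,-24,0,0,0,0,0,0,-24,0,0,0,0,0,0,-24,0,0,0,0]'

```text
clock: 3.75
eef_pos: [468.5, -296.2, 285.6]
tool_rot: [-3.141, 0.001, -0.087]
force: [-0.2, 0.5, -2.5]
width: 16.8
gripper_force: 59.0
```

Request:
step_arm --commands '[-1,-4,0,0,0,-0.06,0,-2,-8,0,0,0,-0.12,0,-3,-12.5,0,0,0,-0.18,0,-4,-17,0,0,0,-0.23,0,-5,-21.5,0,0,0,-0.28,0,-5.5,-25,0,0,0,-0.32,0,-6,-27.2,0,0,0,-0.334,0,-6,-27.6,0,0,0,-0.334,0,-6,-27.6,0,0,0,-0.334,0,-6,-27.6,0,0,0,-0.334,0]'

```text
clock: 4.75
eef_pos: [432.9, -17.8, 285.5]
tool_rot: [3.141, 0.002, 0.245]
force: [0.3, -0.4, -1.6]
width: 17.2
gripper_force: 59.2
```

```bash
python3 - <<'E'
from h import *
np.set_printoptions(precision=3,suppress=True)
w=shot('wrist','w2');s=shot('side','s2'); st=ctrl.read_state();print(st['eef_pos'],st['tool_rot'],st['force'])
o=np.hstack([w['image'][:,:,::-1]]);cv2.imwrite('pics/w2.png',o)
c=s['image'][100:300,240:440,::-1];cv2.imwrite('pics/s2c.png',cv2.resize(c,None,fx=3,fy=3,interpolation=cv2.INTER_CUBIC))
E
```

```text
[433.141 -17.87  285.831] [3.141 0.001 0.244] [-0.189  0.09  -2.125]
```

View pics/w2.png

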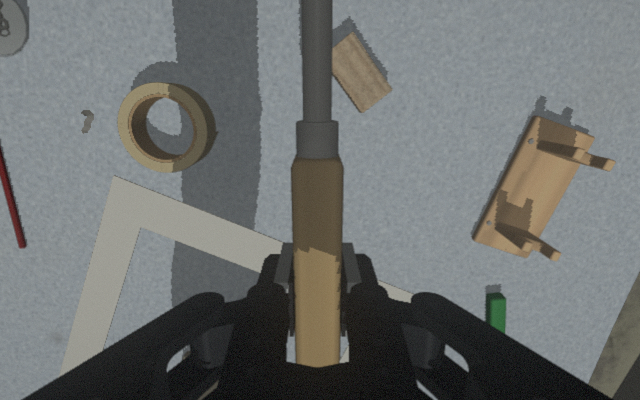

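View pics/s2c.png

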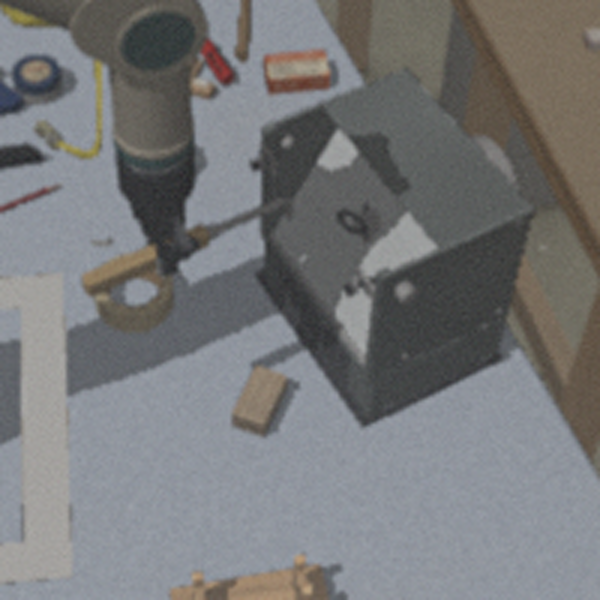

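```bash
python3 - <<'E'
from h import *
np.set_printoptions(precision=1,suppress=True)
w=load('w2');s=load('s2')
yaw=.246;X=np.array([np.cos(yaw),np.sin(yaw),0]);Y=np.array([-X[1],X[0],0]);Z=np.array([0,0,1.])
th=np.arcsin(.52);H=np.array([710.2,54,0])-90*X+100*Z
zf=np.sin(th)*X+np.cos(th)*Z;xf=np.cos(th)*X-np.sin(th)*Z
E=H+120*zf-26*xf;print('E',E,'proj',proj(s,E),'seen 357.3,173.7')
ring=np.array([E+14*(np.cos(a)*xf+np.sin(a)*Y) for a in np.arange(0,6.28,.5)]);pr=proj(s,ring)
im=s['image'][150:200,330:390,::-1].copy();im=cv2.resize(im,None,fx=10,fy=10,interpolation=cv2.INTER_CUBIC)
for p in pr: cv2.circle(im,tuple(((p-[330,150]+.5)*10).astype(int)),3,(0,0,255),-1)
# pole in pole frame
uv,P=cloud(w);st=np.array([433.1,-17.9,285.8])
L=np.c_[(P-st)@X,(P-st)@Y,(P-st)@Z]
k=(abs(L[:,1])<25)&(L[:,2]>-20)&(L[:,2]<60)
for lo in range(20,180,20):
    q=L[k&(L[:,0]>lo)&(L[:,0]<lo+20)]
    if len(q)>20: print(lo,len(q),np.percentile(q[:,1],[2,50,98]),np.percentile(q[:,2],[50,95]))
a=np.sort(L[k&(L[:,2]>28)&(L[:,0]>0)][:,0]);print('handle end~',a[-20:][::6])
uv,P=cloud(s);L=np.c_[(P-st)@X,(P-st)@Y,(P-st)@Z]
k=(abs(L[:,1])<20)&(L[:,2]>-25)&(L[:,2]<50)
for lo in range(60,190,10):
    q=L[k&(L[:,0]>lo)&(L[:,0]<lo+10)]
    if len(q)>2: print(lo,len(q),q.mean(0),q[:,2].min())
cv2.imwrite('pics/ring.png',im)
E
```

```text
E [661.9  41.9 216. ] proj [[357. 174.]] seen 357.3,173.7
20 2744 [-8.4  0.3  8.7] [29.7 30.7]
40 2941 [-7.9  0.2  8.3] [28.5 30.5]
60 1991 [-5.8  0.2  6.3] [23.2 26. ]
80 2137 [-4.6  0.2  4.9] [22.9 24.4]
handle end~ [51.1 51.4 51.4 51.8]
60 12 [64.7 -0.5 24.7] 17.974243517008915
70 9 [75.3 -0.3 23.7] 19.607730833655012
80 9 [84.6  0.  22.8] 19.261712861426247
90 10 [93.8 -1.6 25.2] 20.989505056385212
100 10 [105.3   0.3  22.9] 18.72103197545465
110 7 [114.7   1.   21.6] 17.6197998359209
120 11 [124.2   1.4  22.3] 19.271855678416102
130 10 [134.5  -0.5  24.3] 19.732910257711353
140 13 [146.6   0.   13.3] -3.0500896846324963
150 10 [153.2   1.1   2.4] -12.628332241860619
```

View pics/ring.png

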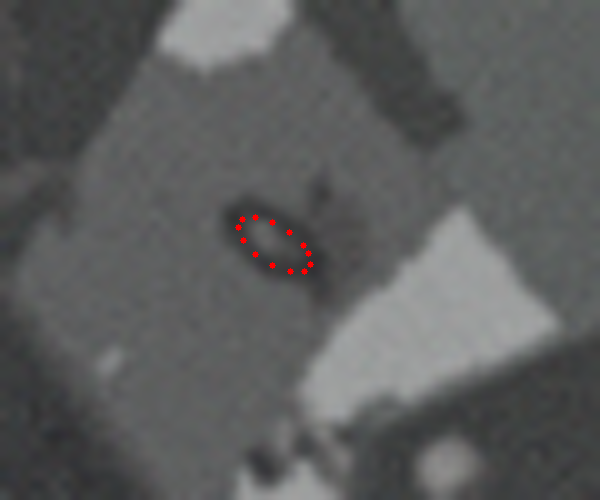

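Request:
step_arm --commands '[2,-0.1,0,0,0,0,0,5,-0.2,0,0,0,0,0,7.5,-0.2,0,0,0,0,0,8.4,-0.2,0,0,0,0,0,8.4,-0.2,1,0,0,0,0,8.4,-0.2,2.5,0,0,0,0,8.4,-0.2,3.5,0,0,0,0,8.4,-0.2,4,0,0,0,0,8.4,-0.2,4,0,0,0,0]'

```text
clock: 5.75
eef_pos: [513.2, 5.6, 245.6]
tool_rot: [-3.141, 0.002, 0.246]
force: [0.5, 0.1, -1.1]
width: 16.8
gripper_force: 59.2
```

```bash
python3 - <<'E'
from h import *
np.set_printoptions(precision=1,suppress=True)
s=shot('side','s3');st=ctrl.read_state();print(st['eef_pos'],st['tool_rot'],st['force'])
T=st['eef_pos'];yaw=st['tool_rot'][2];X=np.array([np.cos(yaw),np.sin(yaw),0]);Z=np.array([0,0,1.])
hook=T+152*X-5.5*Z;print('hook',hook)
E=np.array([661.9,41.9,216])
im=cv2.resize(s['image'][140:200,320:400,::-1],None,fx=8,fy=8,interpolation=cv2.INTER_CUBIC)
for p,c in((E,(0,0,255)),(hook,(0,255,0)),(hook-10*Z,(255,0,0))): cv2.circle(im,tuple(((proj(s,p)[0]-[320,140]+.5)*8).astype(int)),2,c,-1)
cv2.imwrite('pics/s3c.png',im)
E
```

```text
[513.8   5.7 246.2] [-3.1  0.   0.2] [ 0.3  0.6 -1.1]
hook [661.2  42.8 240.7]
```

View pics/s3c.png

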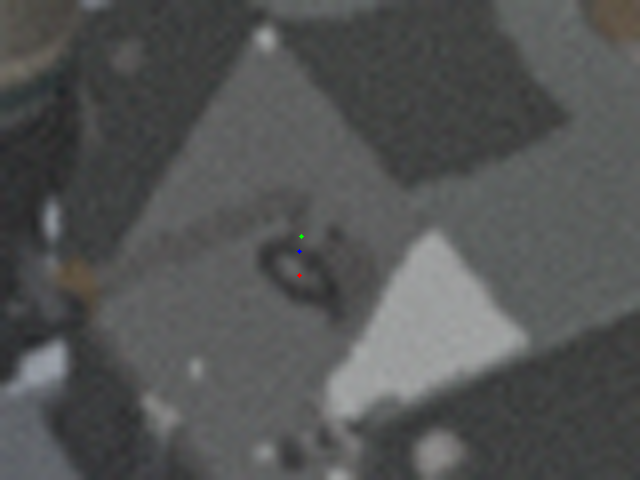

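Request:
step_arm --commands '[0,0,0.5,0,0,0,0,0,0,1,0,0,0,0,0,0,1.3,0,0,0,0,0,0,1.3,0,0,0,0]'

```text
clock: 6.2
eef_pos: [513.9, 6.0, 232.8]
tool_rot: [-3.141, 0.001, 0.247]
force: [-0.2, 0.1, -1.4]
width: 17.3
gripper_force: 59.2
```

Request:
step_arm --commands '[0,0,0.4,0,0,0,0,0,0,0.8,0,0,0,0,0,0,1.1,0,0,0,0,0,0,1.1,0,0,0,0,0,0,1.1,0,0,0,0,0,0,1.1,0,0,0,0]'

```text
clock: 6.8
eef_pos: [514.4, 6.1, 222.4]
tool_rot: [3.142, -0.0, 0.247]
force: [-0.1, 0.1, -1.8]
width: 17.1
gripper_force: 59.2
```

Request:
step_arm --commands '[-0.3,0,0,0,0,0,0,-0.6,0,0,0,0,0,0,-0.9,0,0,0,0,0,0,-1.2,0,0,0,0,0,0,-1.5,0,0,0,0,0,0,-1.8,0,0,0,0,0,0,-1.8,0,0,0,0,0,0]'

```text
clock: 7.5
eef_pos: [497.3, 1.7, 222.9]
tool_rot: [3.141, -0.002, 0.247]
force: [3.9, 0.1, -0.3]
width: 17.3
gripper_force: 59.4
```

Request:
step_arm --commands '[-0.3,0,-0.1,0,0,0,0,-0.6,0,-0.2,0,0,0,0,-0.9,0,-0.2,0,0,0,0,-1.2,0,-0.3,0,0,0,0,-1.5,0,-0.4,0,0,0,0,-1.8,0,-0.4,0,0,0,0,-2.1,0,-0.5,0,0,0,0,-2.4,0,-0.5,0,0,0,0,-2.7,0,-0.5,0,0,0,0,-2.7,0,-0.5,0,0,0,0]'

```text
clock: 8.5
eef_pos: [469.7, -5.2, 227.2]
tool_rot: [-3.141, 0.001, 0.247]
force: [1.4, -0.6, -2.3]
width: 17.2
gripper_force: 59.0
```

Request:
step_arm --commands '[-0.15,0,0,0,0,0,0,-0.3,0,0,0,0,0,0,-0.45,0,0,0,0,0,0,-0.6,0,0,0,0,0,0,-0.6,0,0,0,0,0,0]'

```text
clock: 9.0
eef_pos: [464.4, -6.5, 227.3]
tool_rot: [-3.142, 0.001, 0.247]
force: [1.7, -0.0, -2.9]
width: 17.1
gripper_force: 59.0
```

Request:
step_arm --commands '[-0.1,0,0,0,0,0,0,-0.2,0,0,0,0,0,0,-0.3,0,0,0,0,0,0,-0.3,0,0,0,0,0,0]'

```text
clock: 9.4
eef_pos: [462.3, -7.0, 227.4]
tool_rot: [3.142, -0.001, 0.247]
force: [5.2, 1.1, -4.7]
width: 16.8
gripper_force: 58.8
```

Request:
step_arm --commands '[-0.1,0,0,0,0,0,0,-0.2,0,0,0,0,0,0,-0.3,0,0,0,0,0,0,-0.3,0,0,0,0,0,0]'

```text
clock: 9.8
eef_pos: [461.1, -7.6, 227.8]
tool_rot: [3.141, -0.005, 0.247]
force: [6.5, -0.7, -1.5]
width: 17.3
gripper_force: 59.4
```

Request:
step_arm --commands '[-0.1,0,0,0,0,0,0,-0.2,0,0,0,0,0,0,-0.2,0,0,0,0,0,0]'

```text
clock: 10.1
eef_pos: [459.4, -8.4, 228.3]
tool_rot: [3.141, -0.005, 0.246]
force: [5.1, -0.5, 0.0]
width: 16.7
gripper_force: 59.5
```

Request:
step_arm --commands '[-0.1,0,0,0,0,0,0,-0.2,0,0,0,0,0,0,-0.2,0,0,0,0,0,0]'

```text
clock: 10.4
eef_pos: [455.4, -9.2, 227.7]
tool_rot: [3.141, -0.001, 0.246]
force: [3.3, -0.5, -0.5]
width: 17.5
gripper_force: 59.7
```

Request:
step_arm --commands '[-0.1,0,0,0,0,0,0,-0.2,0,0,0,0,0,0,-0.2,0,0,0,0,0,0]'

```text
clock: 10.7
eef_pos: [452.7, -9.5, 227.2]
tool_rot: [-3.142, 0.001, 0.247]
force: [2.9, -0.6, -0.7]
width: 17.1
gripper_force: 59.6
```

Request:
step_arm --commands '[-0.1,0,0,0,0,0,0,-0.2,0,0,0,0,0,0,-0.2,0,0,0,0,0,0]'

```text
clock: 11.0
eef_pos: [450.2, -10.0, 227.0]
tool_rot: [-3.141, 0.002, 0.247]
force: [1.3, -0.1, -0.5]
width: 17.0
gripper_force: 59.6
```

Request:
step_arm --commands '[-0.1,0,0,0,0,0,0,-0.2,0,0,0,0,0,0,-0.2,0,0,0,0,0,0]'

```text
clock: 11.3
eef_pos: [448.1, -10.2, 227.0]
tool_rot: [-3.141, 0.002, 0.247]
force: [1.6, -0.8, -2.3]
width: 17.1
gripper_force: 59.5
```

Force is low; checking with a picture whether the hook is still in the ring.

```bash
python3 - <<'E'
from h import *
np.set_printoptions(precision=2,suppress=True)
s=shot('side','s4');st=ctrl.read_state();print(st['eef_pos'],st['force'])
T=st['eef_pos'];yaw=.246;X=np.array([np.cos(yaw),np.sin(yaw),0]);Z=np.array([0,0,1.])
hook=T+152*X-5.5*Z;Y=np.cross(Z,X);H=np.array([710.2,54,0])-90*X+100*Z
uv,P=cloud(s);L=np.c_[(P-H)@X,(P-H)@Y,(P-H)@Z]
k=(abs(L[:,1])<85)&(abs(L[:,1])>25)&(L[:,2]>30)&(L[:,2]<160)&(L[:,0]>-40)&(L[:,0]<70);q=L[k]
for z in range(30,160,20):
    m=(q[:,2]>z)&(q[:,2]<z+20); print(z,m.sum(),np.median(q[m,0]) if m.any() else 0)
print('hook-H',(hook-H)@X,(hook-H)@Y,(hook-H)@Z)
im=cv2.resize(s['image'][140:220,310:410,::-1],None,fx=7,fy=7,interpolation=cv2.INTER_CUBIC)
cv2.imwrite('pics/s4c.png',im)
E
```

```text
[448.17 -10.13 227.  ] [-0.03 -0.86 -1.56]
30 58 2.6471598334386224
50 60 4.088088024450881
70 73 5.712702034558977
90 64 6.806351111783697
110 69 7.880488023573654
130 92 9.531773803475316
150 47 10.123238597186555
hook-H -27.759930887817777 1.6150672828241328 121.50006490253259
```

View pics/s4c.png

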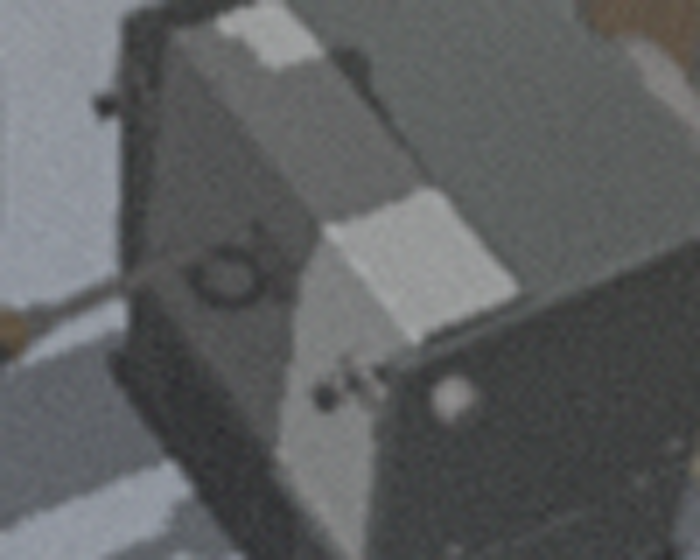

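Request:
step_arm --commands '[-0.1,0,0,0,0,0,0,-0.2,0,0,0,0,0,0,-0.2,0,0,0,0,0,0]'

```text
clock: 11.65
eef_pos: [447.6, -10.6, 227.4]
tool_rot: [-3.141, -0.001, 0.247]
force: [2.3, 1.4, -2.7]
width: 16.9
gripper_force: 59.3
```

Request:
step_arm --commands '[-0.1,0,0,0,0,0,0,-0.2,0,0,0,0,0,0,-0.2,0,0,0,0,0,0]'

```text
clock: 11.95
eef_pos: [445.8, -11.4, 227.5]
tool_rot: [3.141, -0.001, 0.246]
force: [3.3, 0.5, -1.9]
width: 17.1
gripper_force: 59.3
```

Request:
step_arm --commands '[-0.1,0,0,0,0,0,0,-0.15,0,0,0,0,0,0,-0.15,0,0,0,0,0,0]'

```text
clock: 12.25
eef_pos: [443.9, -11.8, 227.3]
tool_rot: [3.142, 0.0, 0.247]
force: [3.5, -0.5, -3.4]
width: 17.1
gripper_force: 59.3
```

Request:
step_arm --commands '[-0.1,0,0,0,0,0,0,-0.15,0,0,0,0,0,0,-0.15,0,0,0,0,0,0]'

```text
clock: 12.55
eef_pos: [442.3, -12.2, 227.2]
tool_rot: [3.142, 0.0, 0.247]
force: [3.3, 0.5, -3.6]
width: 17.3
gripper_force: 59.2
```

Request:
step_arm --commands '[-0.05,0,0,0,0,0,0,-0.1,0,0,0,0,0,0,-0.1,0,0,0,0,0,0]'

```text
clock: 12.85
eef_pos: [441.4, -12.3, 227.4]
tool_rot: [3.142, 0.0, 0.247]
force: [2.4, 0.4, -3.1]
width: 16.9
gripper_force: 59.3
```

Request:
step_arm --commands '[-0.05,0,0,0,0,0,0,-0.1,0,0,0,0,0,0,-0.1,0,0,0,0,0,0]'

```text
clock: 13.15
eef_pos: [441.2, -12.4, 227.5]
tool_rot: [3.141, -0.002, 0.247]
force: [5.2, 0.1, -3.7]
width: 16.9
gripper_force: 59.2
```

Request:
step_arm --commands '[-0.05,0,0,0,0,0,0,-0.1,0,0,0,0,0,0,-0.1,0,0,0,0,0,0]'

```text
clock: 13.45
eef_pos: [441.1, -12.5, 227.6]
tool_rot: [3.141, -0.003, 0.247]
force: [6.9, 1.4, -3.9]
width: 17.1
gripper_force: 59.1
```

Request:
step_arm --commands '[-0.1,0,0,0,0,0,0,-0.2,0,0,0,0,0,0,-0.2,0,0,0,0,0,0]'

```text
clock: 13.75
eef_pos: [440.9, -12.6, 227.9]
tool_rot: [3.141, -0.007, 0.247]
force: [10.5, 2.5, -7.1]
width: 17.1
gripper_force: 58.7
```

Request:
step_arm --commands '[-0.1,0,0,0,0,0,0,-0.1,0,0,0,0,0,0,-0.1,0,0,0,0,0,0]'

```text
clock: 14.05
eef_pos: [440.9, -12.6, 228.0]
tool_rot: [3.141, -0.008, 0.247]
force: [13.2, 3.4, -7.8]
width: 16.7
gripper_force: 58.6
```

Request:
step_arm --commands '[-0.03,0,0,0,0,0,0,-0.03,0,0,0,0,0,0,-0.03,0,0,0,0,0,0,-0.03,0,0,0,0,0,0,-0.03,0,0,0,0,0,0,-0.03,0,0,0,0,0,0]'

```text
clock: 14.65
eef_pos: [440.8, -12.6, 228.0]
tool_rot: [3.141, -0.009, 0.248]
force: [12.9, 3.2, -8.0]
width: 17.2
gripper_force: 58.6
```

Request:
step_arm --commands '[0,0,0,0,0,0,0,0,0,0,0,0,0,0,0,0,0,0,0,0,0,0,0,0,0,0,0,0,0,0,0,0,0,0,0,0,0,0,0,0,0,0,0,0,0,0,0,0,0]'

```text
clock: 15.35
eef_pos: [440.8, -12.6, 228.0]
tool_rot: [3.141, -0.009, 0.247]
force: [14.2, 2.0, -8.1]
width: 17.0
gripper_force: 58.6
```

Request:
step_arm --commands '[0.2,0,0,0,0,0,0,0.4,0,0,0,0,0,0,0.7,0,0,0,0,0,0,1.1,0,0,0,0,0,0,1.5,0,0,0,0,0,0,1.5,0,0,0,0,0,0]'

```text
clock: 15.95
eef_pos: [450.9, -9.7, 227.2]
tool_rot: [-3.141, 0.001, 0.247]
force: [-0.7, 1.1, -1.2]
width: 17.1
gripper_force: 59.5
```

```bash
python3 - <<'E'
from h import *
np.set_printoptions(precision=2,suppress=True)
s=shot('side','s5');w=shot('wrist','w5');st=ctrl.read_state();print(st['eef_pos'],st['tool_rot'],st['force'])
T=st['eef_pos'];yaw=.246;X=np.array([np.cos(yaw),np.sin(yaw),0]);Z=np.array([0,0,1.])
Y=np.cross(Z,X);H=np.array([710.2,54,0])-90*X+100*Z
uv,P=cloud(s);L=np.c_[(P-H)@X,(P-H)@Y,(P-H)@Z]
k=(abs(L[:,1])<85)&(abs(L[:,1])>25)&(L[:,2]>30)&(L[:,2]<160)&(L[:,0]>-40)&(L[:,0]<70);q=L[k]
print('theta',np.polyfit(q[:,2],q[:,0],1))
for n,d in(('side',s),('wrist',w)):
    uv,P=cloud(d);L=np.c_[(P-T)@X,(P-T)@Y,(P-T)@Z]
    k=(abs(L[:,1])<12)&(L[:,2]>5)&(L[:,2]<50)
    for lo in range(0,150,20):
        q=L[k&(L[:,0]>lo)&(L[:,0]<lo+20)]
        if len(q)>5: print(n,lo,len(q),np.median(q,0))
E
```

```text
[450.49  -9.9  227.15] [-3.14  0.    0.25] [-0.18 -0.46 -2.04]
theta [0.01 0.17]
side 20 9 [37.19  3.09 30.28]
side 40 36 [48.11 -3.06 28.27]
side 60 20 [68.81 -0.34 24.57]
side 80 17 [88.75 -0.6  24.48]
side 100 18 [109.71   0.65  24.94]
side 120 20 [131.     1.11  22.49]
side 140 10 [150.21   0.29  14.59]
wrist 0 3679 [10.45 -0.15 30.22]
wrist 20 2740 [30.36  0.2  30.  ]
wrist 40 2943 [49.59  0.2  29.01]
wrist 60 2005 [69.15  0.21 23.53]
wrist 80 2121 [90.33  0.21 23.23]
wrist 100 48 [100.28  -0.86  22.37]
```

Request:
step_arm --commands '[0,0,-1,0,0,0,0,0,0,-2,0,0,0,0,0,0,-3,0,0,0,0,0,0,-4.5,0,0,0,0,0,0,-6,0,0,0,0,0,0,-6,0,0,0,0,-3,0,-6,0,0,0,0,-5,0,-6,0,0,0,0,-5,0,-6,0,0,0,0]'

```text
clock: 16.95
eef_pos: [399.2, -22.9, 287.0]
tool_rot: [-3.141, 0.003, 0.245]
force: [-0.3, -0.4, -1.1]
width: 16.9
gripper_force: 59.6
```

Request:
step_arm --commands '[0.1,4,0,0,0,0.05,0,0.2,8,0,0,0,0.1,0,0.3,12.5,0,0,0,0.15,0,0.4,17,0,0,0,0.21,0,0.5,21.5,0,0,0,0.27,0,0.57,25,0,0,0,0.31,0,0.57,27,0,0,0,0.326,0,0.57,27.7,0,0,0,0.326,0,0.57,27.7,0,0,0,0.326,0,0.57,27.7,0,0,0,0.326,0]'

```text
clock: 17.95
eef_pos: [475.7, -287.6, 287.0]
tool_rot: [-3.14, 0.001, -0.077]
force: [0.5, 1.0, -1.3]
width: 17.5
gripper_force: 59.6
```

Request:
step_arm --commands '[0,0,4,0,0,0,0,0,0,8,0,0,0,0,0,0,11,0,0,0,0,0,0,13,0,0,0,0,0,0,14,0,0,0,0,0,0,14,0,0,0,0,0,0,14,0,0,0,0]'

```text
clock: 18.65
eef_pos: [476.4, -289.1, 148.3]
tool_rot: [3.141, -0.002, -0.078]
force: [0.4, 0.0, -2.3]
width: 17.3
gripper_force: 59.6
```

```bash
python3 - <<'E'
from h import *
np.set_printoptions(precision=2,suppress=True)
w=shot('wrist','w6');st=ctrl.read_state();print(st['eef_pos'],st['tool_rot'],st['force'])
uv,P=cloud(w);z0=st['eef_pos'][2]
for lo in range(480,640,15):
    k=(P[:,0]>lo)&(P[:,0]<lo+15)&(abs(P[:,1]+290)<60)&(P[:,2]>z0+10)&(P[:,2]<z0+45);q=P[k]
    if len(q)>10: print(lo,len(q),np.percentile(q[:,1],[2,50,98]),np.median(q[:,2]))
k=(abs(P[:,0]-456)<120)&(abs(P[:,1]+290)<70)&(P[:,2]>68)&(P[:,2]<80);q=P[k];n,lab=0,None
m=np.zeros((400,640),np.uint8);m[uv[k][:,1],uv[k][:,0]]=1
n,l,stt,c=cv2.connectedComponentsWithStats(m)
for i in range(1,n):
    if stt[i,4]>30: print('fork',stt[i,4],P[k][l[uv[k][:,1],uv[k][:,0]]==i].mean(0))
E
```

```text
[ 476.63 -289.44  148.65] [ 3.14 -0.   -0.08] [-0.17 -0.5  -0.94]
480 4893 [-315.32 -289.94 -263.81] 178.41954128437368
495 2005 [-299.78 -291.2  -282.62] 178.35756951514236
510 2244 [-301.01 -292.42 -283.76] 178.34224997366653
525 2111 [-300.79 -293.48 -285.67] 174.2370357183097
540 1382 [-299.44 -294.6  -289.69] 171.7728372246327
555 1562 [-300.79 -295.89 -291.02] 171.7525485866631
570 703 [-301.43 -296.53 -292.03] 171.71836704856787
fork 188 [ 512.66 -274.67   74.28]
fork 294 [ 509.05 -311.71   74.15]
```

Request:
step_arm --commands '[-0.35,0.15,0,0,0,0.004,0,-0.35,0.15,3,0,0,0.004,0,-0.35,0.15,6,0,0,0.004,0,-0.35,0.15,7.5,0,0,0.004,0,-0.35,0.15,8,0,0,0.004,0,-0.35,0.15,8.5,0,0,0.004,0,-0.35,0.15,9,0,0,0.004,0,-0.35,0.15,9.5,0,0,0.004,0,-0.35,0.15,10,0,0,0.004,0,-0.35,0.15,10,0,0,0.004,0]'

```text
clock: 19.7
eef_pos: [472.2, -290.7, 47.3]
tool_rot: [3.141, -0.0, -0.083]
force: [1.2, 0.2, -0.9]
width: 17.2
gripper_force: 59.6
```

Request:
step_arm --commands '[0,0,0.05,0,0,0,0.15,0,0,0.05,0,0,0,0.3,0,0,0.05,0,0,0,0.6,0,0,0.05,0,0,0,1,0,0,0.05,0,0,0,1,0,0,0.05,0,0,0,1,0,0,0.05,0,0,0,1,0,0,0.05,0,0,0,1]'

```text
clock: 20.5
eef_pos: [472.1, -290.6, 46.8]
tool_rot: [-3.142, -0.0, -0.083]
force: [-0.1, -0.4, -0.3]
width: 85.3
gripper_force: 0.0
```

Request:
step_arm --commands '[0,0,-2,0,0,0,1,0,0,-5,0,0,0,1,0,0,-10,0,0,0,1,0,0,-15,0,0,0,1,0,0,-18,0,0,0,1,0,0,-18,0,0,0,1,0,0,-18,0,0,0,1]'

```text
clock: 21.2
eef_pos: [472.1, -290.5, 227.3]
tool_rot: [3.141, -0.001, -0.083]
force: [-0.0, -0.6, -0.3]
width: 85.6
gripper_force: 0.0
```

```bash
python3 - <<'E'
from h import *
np.set_printoptions(precision=2,suppress=True)
w=shot('wrist','w7');s=shot('side','s7');st=ctrl.read_state();print(st['eef_pos'],st['width'])
P=cloud(w)[1]
for lo in range(380,640,15):
    k=(P[:,0]>lo)&(P[:,0]<lo+15)&(abs(P[:,1]+290)<40)&(P[:,2]>60)&(P[:,2]<95);q=P[k]
    if len(q)>10: print(lo,len(q),np.percentile(q[:,1],[2,50,98]),np.median(q[:,2]))
k=(abs(P[:,1]+290)<18)&(P[:,2]>75.8)&(P[:,2]<85);print('handle x',np.percentile(P[k][:,0],[.5,99.5]))
yaw=.246;X=np.array([np.cos(yaw),np.sin(yaw),0]);Z=np.array([0,0,1.])
Y=np.cross(Z,X);H=np.array([710.2,54,0])-90*X+100*Z
P=cloud(s)[1];L=np.c_[(P-H)@X,(P-H)@Y,(P-H)@Z]
k=(abs(L[:,1])<85)&(abs(L[:,1])>25)&(L[:,2]>30)&(L[:,2]<160)&(abs(L[:,0])<30);print('theta',np.polyfit(L[k][:,2],L[k][:,0],1))
E
```

```text
[ 471.15 -289.91  225.52] 85.33096515731539
380 195 [-305.53 -285.4  -276.  ] 76.85273677446332
395 631 [-307.16 -285.15 -263.28] 75.22687932169515
410 298 [-295.09 -286.33 -277.58] 77.02629442107599
425 316 [-296.25 -287.53 -278.79] 77.062185539047
440 316 [-297.4  -288.71 -280.1 ] 77.08424491030607
455 334 [-298.5  -289.99 -281.49] 77.07359684154332
470 337 [-299.64 -291.37 -282.96] 77.13999464106638
485 356 [-300.83 -292.4  -283.88] 77.15105568229188
500 693 [-315.79 -294.73 -272.42] 75.93070664745471
515 418 [-302.87 -293.97 -274.07] 75.2193788271205
530 265 [-302.82 -296.25 -288.93] 70.86166155397495
545 228 [-302.49 -297.62 -292.76] 70.38399963868719
560 239 [-303.69 -298.87 -294.07] 70.4404055013606
575 264 [-304.84 -299.69 -294.56] 70.41677264474731
590 274 [-306.04 -300.96 -295.96] 70.2230025968602
605 163 [-306.7  -301.91 -297.16] 70.25323863449273
handle x [385.95 522.17]
theta [0.01 0.21]
```

View pics/w7.png

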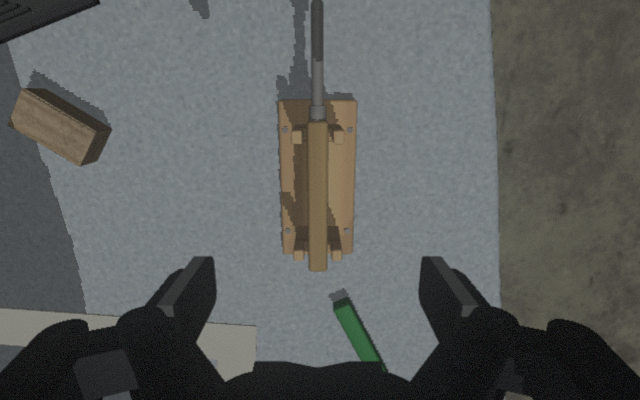

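The wrist picture shows the pole back in both forks: the handle runs from (318,270) to (318,122), with the rod pointing the same way as at first. The flap measures about 0.01 rad, so it is shut.

```bash
python3 -c "
from cell import ctrl
print(ctrl.finish_job())"
```

```text
the job is handed in; nothing more can be done
None
```

The flap is shut behind its catches at about 0.01 rad after being held against its stops at about 14–15 N for over a second, the pole is back in its rest as it lay, and the job was handed in at about 21 s; no verdict came back.

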